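# Set up the counter display in a corner shop

## Robot

A 7-joint arm with a two-finger parallel gripper is mounted at the origin on the work surface. World frame = base frame: x ahead of the robot, y to its left, z up, the work surface at z = 0. Lengths are in m, angles in degrees, forces in N, time in s.
With the tool pointing down it reaches from about 0.4 to 0.9 m from the base axis. Payload 5.6 kg.
Tool frame: the origin (TCP) lies midway between the tips of the shut fingers; the grasp point (between the pads) lies 19 mm behind it (arm.hold_point_z is the distance from the TCP to the grasp point, in m); z points along the fingers, y is the line along which they close (so a half turn about z gives the same grasp; the last joint's range is limited). The gripper opens to 92 mm and grips with 3 to 60 N. Pads are 20 mm wide; open, the fingers measure 128 mm over their backs; the gripper's body (75 mm by 189 mm) begins 69 mm behind the grasp point.
Start: joints at [-78.209, 26.786, -0.665, 91.828, 0.344, 61.387, -3.226], TCP at [0.16, 0.63, 0.215] pointing down, gripper open.
Joint ranges: [-144.91, 144.91], [-17.63, 115.5], [-89.93, 88.59], [15.96, 139.68], [-74.01, 254.01], [8.47, 105.57], [-167.45, 167.45]. Speed limits (degrees/s): [147.25, 147.25, 180, 180, 180, 180, 180].

## Interface

Orientations are given as a 3x3 rotation matrix whose columns are the frame's x, y, z axes.
In Python, from workcell import arm, imaging, spot_in, tip_of gives the robot as it stands.
- The arm moves only by the tool carry_out, never from a script. Its argument "rows" is a list of rows, each a list of 7 numbers: the shift along the world's x, y, z in m, then the turn, a rotation vector about the world's x, y, z in rad, then the finger opening in m, from 0 to 0.0919. A call has exactly 5 rows; each row is the pose to reach, as a shift and turn from the pose commanded when the call began; what a row does not reach only later rows make up. A row lasts 1/8 s, in which the tool goes at most 62.5 mm and 10.7 degrees, less where a joint would pass 70% of its speed; a pose out of reach is approached as far as the arm can. A call with a gripper value outside its range is refused whole. The fingers move at their own pace and stop on an object; the grip force is fixed at half the most. Time passes only in rows, so rows that repeat a pose let the fingers close, or fill a call up. It gives the time, the measured TCP pose, the force, the opening and the grip force at its end, in the units of the state.
- arm.get_obs(): the state, without advancing time (a new reading comes with each control period).
- imaging.read_camera(name): name is "side" or "top"; returns (picture, depth): 384x512x3 uint8, blue, green, red; 384x512 float32, m along the optical axis (not along the pixel's ray), 0 where there is no reading.
- imaging.camera_model(name): a dict with "fx", "fy", "cx", "cy" (pixels), "k1" (the pictures are not rectified: a ray, as slopes to the right and down, at radius r is drawn at 1 + k1 r^2 times it, then the intrinsics apply), "R" (3x3) and "t" (3): a world point X has camera coordinates R X + t. Camera axes: x right, y down, z forward; pixel columns grow to the right and rows downward; lengths in m; the calibration is good to about 2 mm. A picture is of the moment at which its call begins. camera_model takes no time and is no camera call.
- arm.sign_off(): hands the job in; it is judged then, once.
Trained networks look in the newest picture that a camera, given by its name, has taken for a name from the list of things; names that differ only in an ending like _2 or _b are one class to them, and where a whole thing is asked for, a point or a joint stands for the part that bears it (a point fixed in the world has none). Each returns a list of dicts, best first, with "conf" (0 to 1); they miss things now and then, are a little off and sometimes report something else, mostly with a low value. They report only what shows in the picture. A call takes as long as a camera call.
- spot_in(camera, target): "rect" ([left, top, right, bottom] in pixels, round what is visible of it).
- tip_of(camera, target): "centre" ([column, row] in pixels: a listed point, or the origin of a listed thing).
The state is a dict: "time": time; "q": joint angles; "joint_velocities": joint speeds; "joint_torque": joint torques, N m; "ee_pos": TCP position; "ee_rot": TCP orientation; "ft_force": force on the tool from outside, world axes, zero at the start; "torque": the same for the moment, N m; "opening": opening from 0.0 (shut) to 1.0 (fully open); "finger_force": force on a finger pad.
Only numpy, scipy, OpenCV 4.12 (cv2) and the standard library are available. Lean on these libraries where they do the work, as an engineer would, in place of code of your own. Each camera call takes 0.05 s, during which the arm holds its last target. There are 200 camera calls.

## Task

Set up the counter display: on the long dark strip, lay the flat carton squarely on the middle of the rectangular wooden block (long side along long side) and centre the flat round tin on top of the carton, stand the bottle on the middle of the round wooden disc, and stand the squat jar on the strip itself, exactly midway between block and disc. Stand the slim tall carton upright on the small price-card base, centred on its grey pad behind the card and with a broad face parallel to the card. Leave the coin dish where it is.

Things in the scene. Friction and masses are not known exactly. Their poses are not given: they have to be found in the camera images.
- carton: Loose white pasteboard carton with a brown band, lying flat: 54 (its x) x 90 (its y) x 36 mm high, about 120 g. Origin at the centre of its underside, z up.
- tin: Loose flat round metal tin, diameter 47.6 mm at the lid (46 mm below it), 18 mm high, about 50 g, flat on top. Origin at the centre of its underside, z up.
- bottle: Loose upright amber bottle with white cap: body diameter 42 mm up to 50 mm height, then a shoulder and a cap of diameter 31 mm; 76 mm high in all, about 120 g. Origin at the centre of its underside, z up.
- jar: Loose squat white cream jar with a wide lid: diameter 54 mm up to 30 mm height, lid diameter 56 mm from 30 to 44 mm (top), about 150 g. Origin at the centre of its underside, z up.
- slim: Loose slim pasteboard carton standing upright: 28 (its x) x 44 (its y) x 72 mm high, about 60 g; its broad faces look along its x. Origin at the centre of its underside, z up.
- strip: Fixed thin dark display strip on the counter, 100 (its x) x 360 (its y) x 3 mm high. It carries block and disc, each 130 mm from its middle, one at either end (which end changes); the jar belongs at its middle. Origin at the centre of its underside, so its top is at z = 3 mm.
- block: Fixed rectangular light-wood display block on the strip, 74 (its x) x 104 (its y) x 18 mm high. Origin at the centre of its underside (on the strip); its top is 18 mm above. It may stand a little askew to the strip.
- disc: Fixed round light-wood display disc on the strip, diameter 84 mm, 18 mm high. Origin at the centre of its underside (on the strip); its top is 18 mm above.
- stand: Fixed price-card stand: a white base plate 96 (its x) x 70 (its y) x 3 mm with an upright card (66 mm wide along y, top 33 mm above the counter, 4 mm thick) along its far edge, 48 mm from the origin towards its +x. Origin on the underside of the plate at the centre of the grey pad, a printed rectangle 46 (x) x 56 (y) mm; the top of plate and pad is 3 mm above. Its x is square to the card; the pad lies on the -x side of the card, which is 'behind' it.
- dish: Loose shallow round steel coin dish, rim diameter 80 mm, 20 mm high, about 150 g, standing among the goods; not to be moved. Origin at the centre of its underside.

How it is judged:
By the outcome, as a careful person would: the job done as asked, in the order asked, and still so for the second after the job is handed in, with the robot touching nothing.
It also fails if it takes over 134 s, if anything falls off the work surface, if the arm or the gripper's body presses on something with over 40 N, if the wrist force passes 120 N, or if a joint passes its speed limit or range.

## Working session

There is one attempt and no reset: what is moved stays moved. The work goes in short steps, Python scripts to look and compute and a tool call to move; the robot and the scene stay as the last step left them, time stands still between calls to the robot, and variables do not carry over. Pictures are saved under pics/ and viewed, at most 14 in all, crops included, and the job is handed in when it is done.

Besides the shell and the picture viewer there is one more tool, called as name(argument=value, ...), one argument or row to a line, values as JSON. carry_out: Moves the arm, as the interface text tells. Its arguments: {"type":"object","properties":{"rows":{"type":"array","items":{"type":"array","items":{"type":"number"}}}},"required":["rows"]}

```bash
ls; mkdir -p pics
cat > h.py <<'E'
import numpy as np, cv2
from workcell import arm, imaging, spot_in, tip_of
def model(n):
    m=imaging.camera_model(n); K=np.array([[m["fx"],0,m["cx"]],[0,m["fy"],m["cy"]],[0,0,1.]])
    return K,np.array([m["k1"],0,0,0,0.]),np.array(m["R"]),np.array(m["t"])
def ray(n,uv):
    K,d,R,t=model(n); p=cv2.undistortPoints(np.array(uv,float).reshape(-1,1,2),K,d).reshape(-1,2)
    return np.c_[p,np.ones(len(p))],R,t
def at_z(n,uv,z):
    r,R,t=ray(n,uv); c=-R.T@t; w=r@R; s=(z-c[2])/w[:,2]; return c+w*s[:,None]
def cloud(n,dep):
    v,u=np.mgrid[:dep.shape[0],:dep.shape[1]]; r,R,t=ray(n,np.c_[u.ravel(),v.ravel()])
    return ((r*dep.reshape(-1,1)-t)@R).reshape(*dep.shape,3)
def proj(n,X):
    K,d,R,t=model(n); return cv2.projectPoints(np.array(X,float).reshape(-1,1,3),cv2.Rodrigues(R)[0],t,K,d)[0].reshape(-1,2)
E
python3 - <<'E'
from h import *
for n in("side","top"):
    p,d=imaging.read_camera(n); cv2.imwrite(f"pics/{n}0.png",p); np.savez(f"{n}0.npz",p=p,d=d)
    K,k,R,t=model(n); print(n,K[0,0],-R.T@t,R[2].round(2))
    for o in "carton tin bottle jar slim strip block disc stand dish".split():
        a=tip_of(n,o)[:2]; b=spot_in(n,o)[:2]
        print(o,[(np.round(x["centre"]),round(x["conf"],2),at_z(n,[x["centre"]],0)[0,:2].round(3)) for x in a],[(np.round(x["rect"]),round(x["conf"],2)) for x in b])
s=arm.get_obs();print(s["time"],s["ee_pos"],s["ee_rot"],arm.hold_point_z)
E
```

```text
pics
side 380.24688816468733 [ 0.07095613 -0.52676014  0.48694727] [ 0.54  0.63 -0.57]
carton [(array([191., 177.]), 0.8, array([0.426, 0.15 ])), (array([143., 159.]), 0.61, array([0.376, 0.299]))] [(array([175., 152., 211., 188.]), 0.84)]
tin [(array([144., 160.]), 0.76, array([0.374, 0.29 ]))] [(array([135., 151., 154., 170.]), 0.64), (array([292., 278., 324., 328.]), 0.16)]
bottle [] [(array([294., 278., 326., 329.]), 0.64)]
jar [(array([399., 278.]), 0.65, array([ 0.534, -0.345]))] [(array([386., 249., 428., 295.]), 0.84), (array([292., 278., 327., 330.]), 0.41)]
slim [(array([285., 244.]), 0.79, array([ 0.44 , -0.158]))] [(array([273., 206., 290., 256.]), 0.69)]
strip [(array([293., 180.]), 0.74, array([ 0.601, -0.012]))] [(array([234., 151., 366., 226.]), 0.63), (array([245., 141., 277., 162.]), 0.17)]
block [(array([337., 206.]), 0.63, array([ 0.607, -0.14 ])), (array([189., 173.]), 0.48, array([0.43 , 0.166]))] [(array([304., 181., 368., 222.]), 0.64)]
disc [(array([264., 153.]), 0.69, array([0.632, 0.129]))] [(array([244., 142., 278., 166.]), 0.96)]
stand [(array([185., 139.
[... 872 characters left out ...]
)] [(array([185., 138., 325., 189.]), 0.78)]
block [(array([304., 166.]), 0.91, array([ 0.603, -0.137]))] [(array([286., 150., 323., 178.]), 0.83)]
disc [(array([205., 160.]), 0.94, array([0.616, 0.121])), (array([189., 229.]), 0.62, array([0.434, 0.155]))] [(array([189., 141., 221., 173.]), 0.85)]
stand [(array([124., 197.]), 0.9, array([0.513, 0.331]))] []
dish [(array([248., 222.]), 0.7, array([0.456, 0.005]))] [(array([231., 202., 262., 235.]), 0.88), (array([126., 241., 146., 260.]), 0.26)]
2.1 [0.16011445 0.62999403 0.21461305] [[-9.69187877e-01  2.46322658e-01  8.02924156e-05]
 [ 2.46322664e-01  9.69187877e-01  6.92110215e-05]
 [-6.07701931e-05  8.68563247e-05 -9.99999994e-01]] 0.0187
```

Run:
```python
from h import *
p=cv2.imread("pics/top0.png"); cv2.imwrite("pics/top0c.png",cv2.resize(p[120:290,100:420],None,fx=2.5,fy=2.5,interpolation=cv2.INTER_CUBIC))
p=cv2.imread("pics/side0.png"); cv2.imwrite("pics/side0c.png",cv2.resize(p[110:340,120:440],None,fx=2.5,fy=2.5,interpolation=cv2.INTER_CUBIC))
```

```text
(no output)
```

View pics/top0c.png

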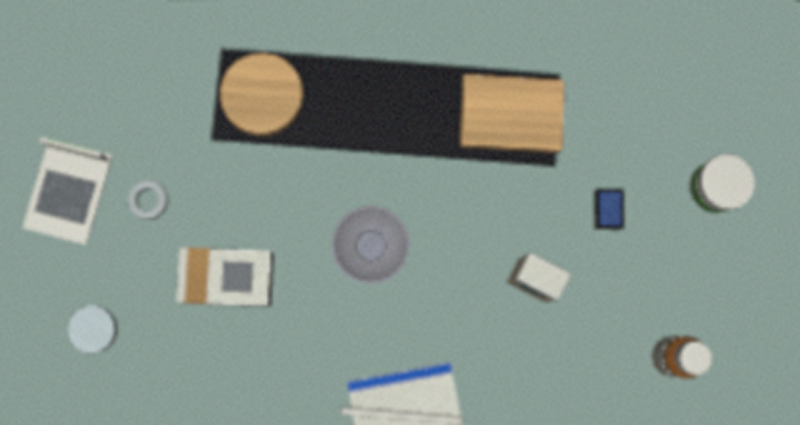

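View pics/side0c.png

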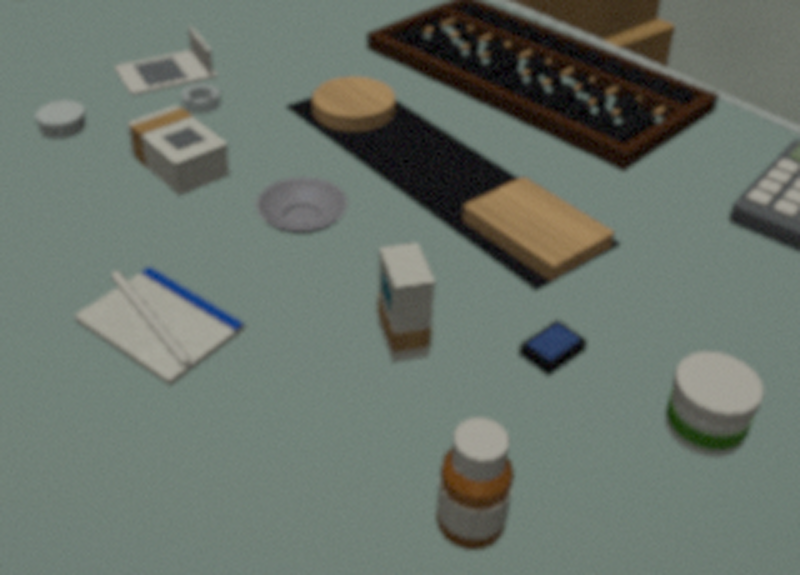

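```bash
cat > meas.py <<'E'
from h import *
def heights(n,k=5):
    P=[];D=[]
    for _ in range(k):
        p,d=imaging.read_camera(n);P.append(p.astype(float));D.append(np.where(d>0,d,np.nan))
    return np.mean(P,0),np.nanmedian(D,0)
def rectfit(n,mask,z):
    mask=mask.astype(np.uint8); nl,l,st,ce=cv2.connectedComponentsWithStats(mask)
    if nl<2: return None
    i=1+np.argmax(st[1:,4]); v,u=np.nonzero(l==i); X=at_z(n,np.c_[u,v],z)[:,:2]
    r=cv2.minAreaRect((X*1000).astype(np.float32))
    # centroid, moment-based orientation
    w,V=np.linalg.eigh(np.cov(X.T)); a=np.degrees(np.arctan2(V[1,1],V[0,1]))%180
    return dict(n=len(u),cen=(X.mean(0)*1000).round(1),rect=(np.round(r[0],1),np.round(r[1],1),round(r[2],1)),sd=(np.sqrt(w*12)*1000).round(1),longdir=round(a,1))
E
python3 - <<'E'
from meas import *
obj=dict(carton=(.43,.155,.036),tin=(.375,.285,.018),bottle=(.36,-.31,.076),jar=(.54,-.345,.044),slim=(.43,-.16,.072),block=(.605,-.138,.021),disc=(.62,.122,.021),dish=(.457,.007,.02))
for n in("top","side"):
    P,D=heights(n); np.savez(n+"1.npz",P=P,D=D); C=cloud(n,D); print(n,"table z sd",np.nanstd(C[200:215,200:215,2]) if n=="top" else "")
    H=C[...,2]
    for o,(x,y,z) in obj.items():
        X=at_z(n,np.argwhere(np.ones(H.shape))[:,::-1],z).reshape(*H.shape,3)
        near=np.hypot(X[...,0]-x,X[...,1]-y)<.08
        lo=z-.006 if z>.02 else z-.007
        if o=='dish': lo=.006
        print(o,rectfit(n,near&(H>lo)&(H<z+.012),z))
E
```

```text
top table z sd 0.0009179789692971734
carton {'n': 827, 'cen': array([428. , 150.5]), 'rect': (array([428.2, 150.5]), array([91.4, 54.6]), 89.6), 'sd': array([54.6, 91.7]), 'longdir': np.float64(89.7)}
tin {'n': 286, 'cen': array([373.7, 284. ]), 'rect': (array([374.2, 284.5]), array([44.8, 46.2]), 1.8), 'sd': array([41.5, 41.9]), 'longdir': np.float64(106.8)}
bottle {'n': 131, 'cen': array([ 356.8, -301.9]), 'rect': (array([ 356.5, -301.8]), array([26.8, 28.3]), 89.2), 'sd': array([26.3, 27.4]), 'longdir': np.float64(15.7)}
jar {'n': 379, 'cen': array([ 531.7, -350.7]), 'rect': (array([ 531.3, -351. ]), array([53.6, 55.5]), 1.1), 'sd': array([48.1, 50.3]), 'longdir': np.float64(118.3)}
slim {'n': 220, 'cen': array([ 432.3, -157.8]), 'rect': (array([ 432.3, -157.7]), array([42.4, 28.6]), 63.1), 'sd': array([28.7, 43.5]), 'longdir': np.float64(61.6)}
block {'n': 1126, 'cen': array([ 602.8, -136.2]), 'rect': (array([ 603.2, -135.9]), array([100.9,  75.4]), 89.3), 'sd': array([ 74.6, 102.2]), 'longdir': np.float64(87.5)}
disc {'n': 828, 'cen': array([617.9, 122.1]), 'rect': (array([618.3
[... 893 characters left out ...]
, 54.4]), 'longdir': np.float64(21.9)}
slim {'n': 322, 'cen': array([ 428.4, -158.8]), 'rect': (array([ 428.7, -158.2]), array([51.4, 29.9]), 63.1), 'sd': array([29.8, 51.1]), 'longdir': np.float64(61.2)}
block {'n': 1190, 'cen': array([ 597.9, -139.6]), 'rect': (array([ 599. , -137.3]), array([109.2,  80.9]), 88.0), 'sd': array([ 80.4, 108.8]), 'longdir': np.float64(87.0)}
disc {'n': 487, 'cen': array([613.1, 120.4]), 'rect': (array([614.3, 120.3]), array([88.6, 81.5]), 51.2), 'sd': array([74.2, 82.7]), 'longdir': np.float64(50.1)}
dish {'n': 622, 'cen': array([462.2,   8.2]), 'rect': (array([461.6,   7.1]), array([80.9, 77.2]), 50.9), 'sd': array([69.2, 73.7]), 'longdir': np.float64(51.8)}
```

Run:
```python
from meas import *
n="top"; f=np.load("top1.npz"); P=f["P"]; s=4
def col(u,v): return P[v-1:v+2,u-1:u+2].mean((0,1)).round()
pad=(100+66//2.5,120+196//2.5)
for nm,(a,b) in dict(pad=(66,196),plate=(40,215),tab=(150,260),block=(510,110),strip=(380,100),disc=(260,95),carton=(255,260),band=(196,275),slim=(543,275)).items(): print(nm,col(int(100+a/2.5),int(120+b/2.5)))
up=cv2.resize(P.astype(np.float32),None,fx=s,fy=s,interpolation=cv2.INTER_CUBIC)
def fit(mask,z,box):
    m=np.zeros(mask.shape,np.uint8); a,b,c,d=[int(s*q) for q in box]; m[b:d,a:c]=mask[b:d,a:c]
    nl,l,st,ce=cv2.connectedComponentsWithStats(m); i=1+np.argmax(st[1:,4]); v,u=np.nonzero(l==i)
    X=at_z(n,np.c_[(u+.5)/s-.5,(v+.5)/s-.5],z)[:,:2]*1000
    r=cv2.minAreaRect(X.astype(np.float32)); w,V=np.linalg.eigh(np.cov(X.T))
    print(X.mean(0).round(1),"rect",np.round(r[0],1),np.round(r[1],1),round(r[2],1),"mom",np.sqrt(w*12).round(1),(np.degrees(np.arctan2(V[1,1],V[0,1]))%180).round(1))
B,G,R=up[...,0],up[...,1],up[...,2]; g=up.mean(2)
print("block");fit((R-B>35),.021,(282,145,328,184))
print("disc");fit((R-B>35),.021,(185,138,224,176))
print("strip");fit((g<75)|(R-B>35),.003,(180,135,330,190))
print("pad");fit((g<115),.003,(112,185,141,212))
print("plate");fit((R>165)|((g<115)),.003,(106,178,146,220))
print("cartontop");fit((R>165)|(R-B>35)|(g<105),.036,(165,216,214,247))
```

```text
pad [108. 106. 101.]
plate [186. 195. 195.]
tab [150. 158. 137.]
block [112. 160. 195.]
strip [41. 37. 38.]
disc [110. 156. 191.]
carton [189. 202. 200.]
band [ 84. 128. 162.]
slim [191. 204. 203.]
block
[ 602.5 -135.7] rect [ 602.8 -135.9] [105.3  77.6] 87.9 mom [ 76.6 104.7] 88.1
disc
[617.3 122.1] rect [617.2 122.3] [85.9 85.7] 1.1 mom [74.1 75.5] 24.1
strip
[609.9 -10.1] rect [610.3 -10.6] [363.7  97.9] 86.8 mom [ 97.  360.2] 86.9
pad
[508.6 324.2] rect [508.6 324.4] [50.6 40.3] 77.4 mom [39.7 49.8] 75.3
plate
[510.9 324. ] rect [510.4 324.1] [71.7 89.9] 76.9 mom [ 79.8 108.8] 167.5
cartontop
[428.7 153.7] rect [428.6 150.5] [90.7 54.8] 89.6 mom [58.  94.5] 89.9
```

carry_out(
  rows=[
    [0.06,-0.09,0,0,0,-0.18,0.085],
    [0.12,-0.18,0,0,0,-0.36,0.085],
    [0.17,-0.27,0,0,0,-0.54,0.085],
    [0.22,-0.36,0,0,0,-0.72,0.085],
    [0.268,-0.41,0,0,0,-0.9,0.085],
  ],
)

```text
time: 3.22
ee_pos: [0.3292, 0.3651, 0.215]
ee_rot: [[-0.404, 0.915, 0.0], [0.915, 0.404, 0.001], [0.001, 0.001, -1.0]]
ft_force: [0.2, 0.8, -1.2]
opening: 0.922
finger_force: 0.0
```

carry_out(
  rows=[
    [0.025,-0.055,0,0,0,-0.12,0.085],
    [0.05,-0.11,0,0,0,-0.24,0.085],
    [0.075,-0.16,-0.02,0,0,-0.36,0.085],
    [0.099,-0.2146,-0.06,0,0,-0.42,0.085],
    [0.099,-0.2146,-0.11,0,0,-0.42,0.085],
  ],
)

```text
time: 3.85
ee_pos: [0.4305, 0.1499, 0.1053]
ee_rot: [[0.004, 1.0, 0.006], [1.0, -0.004, 0.002], [0.002, 0.006, -1.0]]
ft_force: [-0.1, 2.1, 0.1]
opening: 0.926
finger_force: 0.0
```

carry_out(
  rows=[
    [0,0,-0.02,0,0,0,0.085],
    [0,0,-0.055,0,0,0,0.085],
    [0,0,-0.085,0,0,0,0.085],
    [0,0,-0.085,0,0,0,0.085],
    [0,0,-0.085,0,0,0,0.085],
  ],
)

```text
time: 4.47
ee_pos: [0.4281, 0.1524, 0.0204]
ee_rot: [[-0.002, 1.0, 0.001], [1.0, 0.002, 0.0], [0.0, 0.001, -1.0]]
ft_force: [0.1, -0.3, 0.4]
opening: 0.928
finger_force: 0.0
```

```bash
cat > st.py <<'E'
import sys
from h import *
s=arm.get_obs(); R=s["ee_rot"]; p=np.array(s["ee_pos"])
print(round(s["time"],2),(p*1000).round(1),"yaw",np.degrees(np.arctan2(R[1][1],R[0][1])).round(2),"tilt",np.round([R[0][2],R[1][2]],4),"F",np.round(s["ft_force"],1),round(s["opening"]*91.9,1),round(s["finger_force"],1))
E
python3 st.py
```

```text
4.47 [428.1 152.4  20.4] yaw 0.1 tilt [0.0011 0.0004] F [ 0.1 -0.3  0.4] 85.3 0.0
```

carry_out(
  rows=[
    [0,-0.002,-0.0155,0,0,-0.007,0.085],
    [0,-0.002,-0.0155,0,0,-0.007,0.05],
    [0,-0.002,-0.0155,0,0,-0.007,0.045],
    [0,-0.002,-0.0155,0,0,-0.007,0.045],
    [0,-0.002,-0.0155,0,0,-0.007,0.045],
  ],
)

```text
time: 5.1
ee_pos: [0.4276, 0.1504, 0.0043]
ee_rot: [[0.005, 1.0, 0.0], [1.0, -0.005, 0.0], [0.0, 0.0, -1.0]]
ft_force: [0.4, -0.3, 0.9]
opening: 0.583
finger_force: 30.0
```

```bash
python3 st.py
```

```text
5.1 [427.6 150.4   4.3] yaw -0.29 tilt [0.0003 0.0002] F [ 0.4 -0.3  0.9] 53.6 30.0
```

carry_out(
  rows=[
    [0,0,0.03,0,0,0,0.045],
    [0,0,0.075,0,0,0,0.045],
    [0.02,-0.03,0.096,0,0,0,0.045],
    [0.045,-0.075,0.096,0,0,-0.03,0.045],
    [0.07,-0.12,0.096,0,0,-0.03,0.045],
  ],
)

```text
time: 5.72
ee_pos: [0.4982, 0.0296, 0.1007]
ee_rot: [[0.034, 0.999, 0.001], [0.999, -0.034, 0.001], [0.001, 0.001, -1.0]]
ft_force: [0.2, 1.0, -1.2]
opening: 0.582
finger_force: 30.0
```

carry_out(
  rows=[
    [0.03,-0.045,0,0,0,0,0.045],
    [0.055,-0.09,0,0,0,0,0.045],
    [0.08,-0.13,0,0,0,0,0.045],
    [0.1,-0.16,0,0,0,0,0.045],
    [0.105,-0.166,0,0,0,0,0.045],
  ],
)

```text
time: 6.35
ee_pos: [0.6027, -0.1386, 0.0999]
ee_rot: [[0.038, 0.999, 0.0], [0.999, -0.038, -0.001], [-0.001, 0.0, -1.0]]
ft_force: [-1.0, -0.1, -1.4]
opening: 0.589
finger_force: 30.0
```

carry_out(
  rows=[
    [0,0,-0.02,0,0,0,0.045],
    [0,0,-0.04,0,0,0,0.045],
    [0,0,-0.05,0,0,0,0.045],
    [0,0,-0.05,0,0,0,0.045],
    [0,0,-0.05,0,0,0,0.045],
  ],
)

```text
time: 6.98
ee_pos: [0.6028, -0.1357, 0.0504]
ee_rot: [[0.035, 0.999, 0.001], [0.999, -0.035, -0.0], [-0.0, 0.001, -1.0]]
ft_force: [-1.6, -0.7, -0.6]
opening: 0.587
finger_force: 30.0
```

```bash
python3 st.py
```

```text
6.97 [ 602.8 -135.7   50.4] yaw -1.99 tilt [ 0.0007 -0.0002] F [-1.6 -0.7 -0.6] 53.9 30.0
```

carry_out(
  rows=[
    [0,0,-0.015,0,0,0,0.045],
    [0,0,-0.021,0,0,0,0.045],
    [0,0,-0.0245,0,0,0,0.045],
    [0,0,-0.0245,0,0,0,0.045],
    [0,0,-0.0245,0,0,0,0.045],
  ],
)

```text
time: 7.6
ee_pos: [0.6025, -0.1358, 0.0256]
ee_rot: [[0.035, 0.999, 0.0], [0.999, -0.035, -0.0], [-0.0, 0.0, -1.0]]
ft_force: [-1.1, -0.1, -0.8]
opening: 0.588
finger_force: 30.0
```

```bash
python3 st.py
```

```text
7.6 [ 602.5 -135.8   25.6] yaw -2.01 tilt [ 0.0002 -0.0001] F [-1.1 -0.1 -0.8] 54.0 30.0
```

carry_out(
  rows=[
    [0,0,-0.0005,0,0,0,0.045],
    [0,0,-0.0005,0,0,0,0.06],
    [0,0,-0.0005,0,0,0,0.07],
    [0,0,-0.0005,0,0,0,0.075],
    [0,0,-0.0005,0,0,0,0.075],
  ],
)

```text
time: 8.22
ee_pos: [0.6025, -0.1357, 0.0251]
ee_rot: [[0.035, 0.999, 0.0], [0.999, -0.035, -0.0], [-0.0, 0.0, -1.0]]
ft_force: [0.2, 0.2, 0.0]
opening: 0.818
finger_force: 0.0
```

carry_out(
  rows=[
    [0,0,0.02,0,0,0,0.075],
    [0,0,0.07,0,0,0,0.075],
    [0,0.04,0.09,0,0,0,0.075],
    [-0.03,0.09,0.09,0,0,0,0.075],
    [-0.07,0.13,0.09,0,0,0,0.075],
  ],
)

```text
time: 8.85
ee_pos: [0.5327, -0.0036, 0.1167]
ee_rot: [[0.034, 0.999, 0.003], [0.999, -0.034, 0.001], [0.001, 0.003, -1.0]]
ft_force: [0.3, 0.8, 0.9]
opening: 0.813
finger_force: 0.0
```

carry_out(
  rows=[
    [-0.03,0.05,0,0,0,0,0.075],
    [-0.06,0.1,0,0,0,0,0.075],
    [-0.09,0.15,0,0,0,0,0.075],
    [-0.12,0.2,0,0,0,0,0.075],
    [-0.15,0.25,0,0,0,0,0.075],
  ],
)

```text
time: 9.48
ee_pos: [0.3819, 0.2461, 0.1166]
ee_rot: [[0.035, 0.999, 0.002], [0.999, -0.035, 0.002], [0.002, 0.002, -1.0]]
ft_force: [0.3, 1.0, -0.1]
opening: 0.816
finger_force: 0.0
```

```bash
python3 st.py
cat > look.py <<'E'
from meas import *
import sys
n="top"; P,D=heights(n); H=cloud(n,D)[...,2]
U=np.argwhere(np.ones(H.shape))[:,::-1]
def at(o,x,y,z,r=.08,lo=.007):
    X=at_z(n,U,z).reshape(*H.shape,3)
    print(o,rectfit(n,(np.hypot(X[...,0]-x,X[...,1]-y)<r)&(H>z-lo)&(H<z+.012),z))
for a in sys.argv[1:]:
    o,x,y,z=a.split(","); at(o,float(x),float(y),float(z))
cv2.imwrite("pics/last.png",P)
E
python3 look.py carton,.603,-.136,.057 block,.603,-.136,.021 tin,.374,.284,.018
```

```text
9.47 [381.9 246.1 116.6] yaw -2.03 tilt [0.0017 0.0019] F [ 0.3  1.  -0.1] 75.0 0.0
carton {'n': 782, 'cen': array([ 603.9, -134.7]), 'rect': (array([ 603.7, -135. ]), array([88.5, 56.3]), 87.2), 'sd': array([55.8, 88.7]), 'longdir': np.float64(88.5)}
block {'n': 302, 'cen': array([ 581.7, -128. ]), 'rect': (array([ 602.1, -136.1]), array([102. ,  73.4]), 87.9), 'sd': array([ 54. , 122.7]), 'longdir': np.float64(73.0)}
tin {'n': 99, 'cen': array([374.4, 270.7]), 'rect': (array([374.8, 269.2]), array([44.8, 15.3]), 3.0), 'sd': array([16.4, 39.5]), 'longdir': np.float64(2.5)}[ WARN:0@1.052] global loadsave.cpp:1063 imwrite_ Unsupported depth image for selected encoder is fallbacked to CV_8U.
```

carry_out(
  rows=[
    [-0.0085,0.0375,0,0,0,0,0.075],
    [-0.0085,0.0375,-0.03,0,0,0,0.075],
    [-0.0085,0.0375,-0.07,0,0,0,0.075],
    [-0.0085,0.0375,-0.09,0,0,0,0.075],
    [-0.0085,0.0375,-0.09,0,0,0,0.075],
  ],
)

```text
time: 10.35
ee_pos: [0.3746, 0.2794, 0.0243]
ee_rot: [[0.039, 0.999, -0.001], [0.999, -0.039, -0.003], [-0.003, -0.001, -1.0]]
ft_force: [0.1, -0.6, 0.7]
opening: 0.814
finger_force: 0.0
```

```bash
python3 st.py
```

```text
10.35 [374.6 279.4  24.3] yaw -2.22 tilt [-0.0014 -0.0026] F [ 0.1 -0.6  0.7] 74.8 0.0
```

carry_out(
  rows=[
    [0,0.005,0,0,0,0,0.075],
    [0,0.005,-0.01,0,0,0,0.075],
    [0,0.005,-0.018,0,0,0,0.075],
    [0,0.005,-0.0215,0,0,0,0.075],
    [0,0.005,-0.0215,0,0,0,0.075],
  ],
)

```text
time: 10.98
ee_pos: [0.3738, 0.2865, 0.0033]
ee_rot: [[0.035, 0.999, -0.0], [0.999, -0.035, -0.001], [-0.001, -0.0, -1.0]]
ft_force: [-0.8, -0.2, -0.4]
opening: 0.816
finger_force: 0.0
```

```bash
python3 st.py
```

```text
10.97 [373.8 286.5   3.3] yaw -2.01 tilt [-0.0005 -0.0006] F [-0.8 -0.2 -0.4] 75.0 0.0
```

carry_out(
  rows=[
    [0,-0.0025,-0.001,0,0,0,0.075],
    [0,-0.0025,-0.001,0,0,0,0.055],
    [0,-0.0025,-0.001,0,0,0,0.04],
    [0,-0.0025,-0.001,0,0,0,0.04],
    [0,-0.0025,-0.001,0,0,0,0.04],
  ],
)

```text
time: 11.6
ee_pos: [0.374, 0.2843, 0.0027]
ee_rot: [[0.035, 0.999, 0.0], [0.999, -0.035, 0.0], [0.0, 0.0, -1.0]]
ft_force: [0.1, 1.0, 1.1]
opening: 0.495
finger_force: 30.0
```

```bash
python3 st.py
```

```text
11.6 [374.  284.3   2.7] yaw -2.0 tilt [0.0001 0.0001] F [0.1 1.  1.1] 45.5 30.0
```

carry_out(
  rows=[
    [0,0,0.02,0,0,0,0.04],
    [0,0,0.06,0,0,0,0.04],
    [0,-0.02,0.11,0,0,0,0.04],
    [0.02,-0.06,0.12,0,0,0,0.04],
    [0.04,-0.1,0.12,0,0,0,0.04],
  ],
)

```text
time: 12.22
ee_pos: [0.4149, 0.1841, 0.124]
ee_rot: [[0.033, 0.999, 0.002], [0.999, -0.033, 0.002], [0.002, 0.002, -1.0]]
ft_force: [0.8, -0.4, -0.4]
opening: 0.496
finger_force: 30.0
```

carry_out(
  rows=[
    [0.025,-0.045,0,0,0,0,0.04],
    [0.05,-0.09,0,0,0,0,0.04],
    [0.075,-0.135,0,0,0,0,0.04],
    [0.1,-0.18,0,0,0,0,0.04],
    [0.125,-0.225,0,0,0,0,0.04],
  ],
)

```text
time: 12.85
ee_pos: [0.5395, -0.0421, 0.1225]
ee_rot: [[0.035, 0.999, -0.0], [0.999, -0.035, 0.0], [0.0, -0.0, -1.0]]
ft_force: [0.3, 0.8, -0.8]
opening: 0.496
finger_force: 30.0
```

carry_out(
  rows=[
    [0.025,-0.04,0,0,0,0,0.04],
    [0.05,-0.08,0,0,0,0,0.04],
    [0.0635,-0.0943,0,0,0,0,0.04],
    [0.0635,-0.0943,-0.02,0,0,0,0.04],
    [0.0635,-0.0943,-0.04,0,0,0,0.04],
  ],
)

```text
time: 13.48
ee_pos: [0.6012, -0.1335, 0.0805]
ee_rot: [[0.034, 0.999, -0.002], [0.999, -0.034, 0.001], [0.001, -0.002, -1.0]]
ft_force: [0.4, 0.0, -1.0]
opening: 0.497
finger_force: 30.0
```

carry_out(
  rows=[
    [0,0,0,0,0,0,0.04],
    [0,0,-0.01,0,0,0,0.04],
    [0,0,-0.018,0,0,0,0.04],
    [0,0,-0.0225,0,0,0,0.04],
    [0,0,-0.0225,0,0,0,0.04],
  ],
)

```text
time: 14.1
ee_pos: [0.6026, -0.1351, 0.0601]
ee_rot: [[0.035, 0.999, 0.0], [0.999, -0.035, -0.0], [-0.0, 0.0, -1.0]]
ft_force: [1.0, 0.5, -1.2]
opening: 0.496
finger_force: 30.0
```

```bash
python3 st.py
```

```text
14.1 [ 602.6 -135.1   60.1] yaw -2.01 tilt [ 0.0003 -0.0001] F [ 1.   0.5 -1.2] 45.5 30.0
```

carry_out(
  rows=[
    [0,0,-0.0006,0,0,0,0.04],
    [0,0,-0.0006,0,0,0,0.052],
    [0,0,-0.0006,0,0,0,0.062],
    [0,0,-0.0006,0,0,0,0.065],
    [0,0,-0.0006,0,0,0,0.065],
  ],
)

```text
time: 14.72
ee_pos: [0.6024, -0.135, 0.0595]
ee_rot: [[0.035, 0.999, 0.0], [0.999, -0.035, -0.0], [-0.0, 0.0, -1.0]]
ft_force: [-0.9, 0.0, -0.2]
opening: 0.704
finger_force: 0.0
```

carry_out(
  rows=[
    [0,0,0.02,0,0,0,0.065],
    [0,0,0.07,0,0,0,0.065],
    [0,0,0.1,0,0,0,0.065],
    [-0.03,-0.02,0.1,0,0,0,0.065],
    [-0.07,-0.045,0.1,0,0,0,0.065],
  ],
)

```text
time: 15.35
ee_pos: [0.5329, -0.1803, 0.1613]
ee_rot: [[0.033, 0.999, 0.003], [0.999, -0.033, -0.001], [-0.0, 0.003, -1.0]]
ft_force: [0.2, -1.1, -0.0]
opening: 0.707
finger_force: 0.0
```

carry_out(
  rows=[
    [-0.04,-0.027,0,0,0,0,0.065],
    [-0.08,-0.055,0,0,0,0,0.065],
    [-0.12,-0.085,0,0,0,0,0.065],
    [-0.16,-0.11,0,0,0,0,0.065],
    [-0.1765,-0.122,0,0,0,0,0.065],
  ],
)

```text
time: 15.98
ee_pos: [0.3538, -0.3037, 0.1609]
ee_rot: [[0.039, 0.999, 0.002], [0.999, -0.039, -0.0], [-0.0, 0.002, -1.0]]
ft_force: [-0.3, 0.3, -0.9]
opening: 0.71
finger_force: 0.0
```

```bash
python3 look.py tin,.603,-.135,.075 carton,.603,-.136,.057 2>/dev/null; python3 st.py
python3 - <<'E'
from h import *
p=cv2.imread("pics/last.png"); q,_=imaging.read_camera("side")
a=cv2.resize(p[130:290,260:420],(480,480),interpolation=cv2.INTER_CUBIC); b=cv2.resize(q[120:340,230:450],(480,480),interpolation=cv2.INTER_CUBIC)
cv2.imwrite("pics/v3.png",cv2.resize(np.hstack([a,b]),(800,400)))
E
```

```text
tin {'n': 298, 'cen': array([ 603.6, -134.8]), 'rect': (array([ 604. , -135.3]), array([44.9, 46.5]), 1.4), 'sd': array([41.2, 42.2]), 'longdir': np.float64(171.7)}
carton {'n': 488, 'cen': array([ 601.4, -133. ]), 'rect': (array([ 603.7, -135. ]), array([88.5, 56.3]), 87.2), 'sd': array([ 61.1, 107.1]), 'longdir': np.float64(87.5)}
16.23 [ 357.1 -301.7  160.1] yaw -1.95 tilt [ 0.0014 -0.0001] F [ 0.9 -0.4  0.5] 65.0 0.0
```

View pics/v3.png

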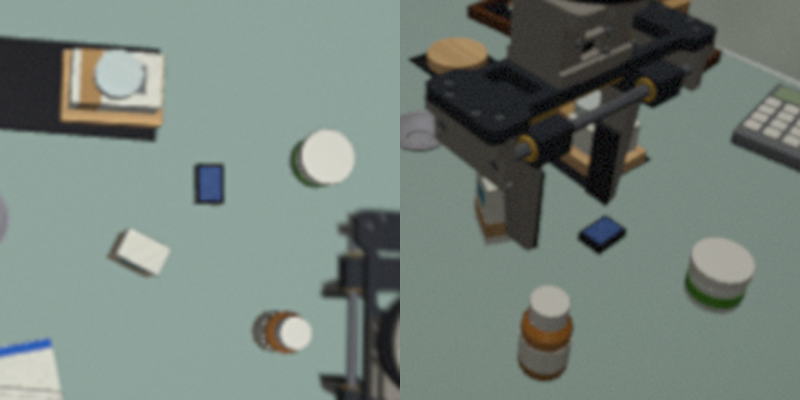

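carry_out(
  rows=[
    [0,0,-0.02,0,0,0,0.07],
    [0,0,-0.06,0,0,0,0.07],
    [0,0,-0.1,0,0,0,0.07],
    [0,0,-0.14,0,0,0,0.07],
    [0,0,-0.15,0,0,0,0.07],
  ],
)

```text
time: 16.9
ee_pos: [0.3555, -0.3005, 0.0075]
ee_rot: [[0.033, 0.999, -0.004], [0.999, -0.033, 0.002], [0.002, -0.004, -1.0]]
ft_force: [-0.2, 0.1, -0.2]
opening: 0.762
finger_force: 0.0
```

carry_out(
  rows=[
    [0,0,0,0,0,0,0.07],
    [0,0,0,0,0,0,0.05],
    [0,0,0,0,0,0,0.035],
    [0,0,0,0,0,0,0.035],
    [0,0,0,0,0,0,0.035],
  ],
)

```text
time: 17.52
ee_pos: [0.3565, -0.3022, 0.0102]
ee_rot: [[0.035, 0.999, 0.001], [0.999, -0.035, -0.0], [-0.0, 0.001, -1.0]]
ft_force: [-0.8, 0.8, 6.7]
opening: 0.452
finger_force: 30.0
```

```bash
python3 st.py
```

```text
17.52 [ 356.5 -302.2   10.2] yaw -2.01 tilt [ 0.0013 -0.0002] F [-0.8  0.8  6.7] 41.6 30.0
```

carry_out(
  rows=[
    [0,0,0.02,0,0,0,0.035],
    [0,0,0.05,0,0,0,0.035],
    [0,0,0.09,0,0,0,0.035],
    [0,0,0.13,0,0,0,0.035],
    [0.01,0.02,0.14,0,0,0,0.035],
  ],
)

```text
time: 18.15
ee_pos: [0.3665, -0.2837, 0.1519]
ee_rot: [[0.038, 0.999, 0.004], [0.999, -0.038, -0.002], [-0.002, 0.004, -1.0]]
ft_force: [1.0, 0.3, -0.7]
opening: 0.452
finger_force: 30.0
```

carry_out(
  rows=[
    [0.025,0.04,0,0,0,0,0.035],
    [0.05,0.08,0,0,0,0,0.035],
    [0.075,0.12,0,0,0,0,0.035],
    [0.1,0.16,0,0,0,0,0.035],
    [0.125,0.2,0,0,0,0,0.035],
  ],
)

```text
time: 18.77
ee_pos: [0.4914, -0.0806, 0.1496]
ee_rot: [[0.035, 0.999, 0.0], [0.999, -0.035, 0.0], [0.0, 0.0, -1.0]]
ft_force: [0.4, -0.1, -1.0]
opening: 0.452
finger_force: 30.0
```

carry_out(
  rows=[
    [0.025,0.04,0,0,0,0,0.035],
    [0.05,0.08,0,0,0,0,0.035],
    [0.075,0.12,0,0,0,0,0.035],
    [0.1,0.16,0,0,0,0,0.035],
    [0.115,0.19,0,0,0,0,0.035],
  ],
)

```text
time: 19.4
ee_pos: [0.6064, 0.1102, 0.1491]
ee_rot: [[0.033, 0.999, -0.0], [0.999, -0.033, 0.0], [0.0, -0.0, -1.0]]
ft_force: [-0.5, 0.5, -1.3]
opening: 0.455
finger_force: 30.0
```

carry_out(
  rows=[
    [0.0105,0.014,-0.02,0,0,0,0.035],
    [0.0105,0.014,-0.06,0,0,0,0.035],
    [0.0105,0.014,-0.09,0,0,0,0.035],
    [0.0105,0.014,-0.1,0,0,0,0.035],
    [0.0105,0.014,-0.1,0,0,0,0.035],
  ],
)

```text
time: 20.02
ee_pos: [0.6163, 0.1217, 0.0494]
ee_rot: [[0.035, 0.999, -0.001], [0.999, -0.035, -0.0], [-0.0, -0.001, -1.0]]
ft_force: [0.3, 0.6, -0.5]
opening: 0.451
finger_force: 30.0
```

```bash
python3 st.py
```

```text
20.02 [616.3 121.7  49.4] yaw -2.02 tilt [-0.0007 -0.0004] F [ 0.3  0.6 -0.5] 41.5 30.0
```

carry_out(
  rows=[
    [0,0,-0.008,0,0,0,0.035],
    [0,0,-0.015,0,0,0,0.035],
    [0,0,-0.0185,0,0,0,0.035],
    [0,0,-0.0185,0,0,0,0.035],
    [0,0,-0.0185,0,0,0,0.035],
  ],
)

```text
time: 20.65
ee_pos: [0.6167, 0.1219, 0.0313]
ee_rot: [[0.035, 0.999, 0.001], [0.999, -0.035, 0.0], [0.0, 0.0, -1.0]]
ft_force: [-1.1, 0.1, 2.1]
opening: 0.453
finger_force: 30.0
```

```bash
python3 st.py
```

```text
20.65 [616.7 121.9  31.3] yaw -2.01 tilt [0.0005 0.0001] F [-1.1  0.1  2.1] 41.7 30.0
```

carry_out(
  rows=[
    [0,0,0,0,0,0,0.045],
    [0,0,0,0,0,0,0.055],
    [0,0,0,0,0,0,0.065],
    [0,0,0,0,0,0,0.065],
    [0,0,0.01,0,0,0,0.065],
  ],
)

```text
time: 21.28
ee_pos: [0.6158, 0.1218, 0.0406]
ee_rot: [[0.035, 0.999, -0.002], [0.999, -0.035, -0.001], [-0.001, -0.002, -1.0]]
ft_force: [0.6, -0.5, 0.2]
opening: 0.704
finger_force: 0.0
```

carry_out(
  rows=[
    [0,0,0.04,0,0,0,0.08],
    [0,0,0.09,0,0,0,0.08],
    [0,0,0.12,0,0,0,0.08],
    [-0.01,-0.05,0.12,0,0,0,0.08],
    [-0.02,-0.1,0.12,0,0,0,0.08],
  ],
)

```text
time: 21.9
ee_pos: [0.5966, 0.0213, 0.1623]
ee_rot: [[0.033, 0.999, 0.002], [0.999, -0.033, 0.0], [0.0, 0.002, -1.0]]
ft_force: [1.0, -0.2, -0.3]
opening: 0.871
finger_force: 0.0
```

carry_out(
  rows=[
    [-0.01,-0.055,0,0,0,0,0.08],
    [-0.02,-0.11,0,0,0,0,0.08],
    [-0.03,-0.165,0,0,0,0,0.08],
    [-0.04,-0.22,0,0,0,0,0.08],
    [-0.05,-0.275,0,0,0,0,0.08],
  ],
)

```text
time: 22.52
ee_pos: [0.5462, -0.2548, 0.1619]
ee_rot: [[0.035, 0.999, 0.001], [0.999, -0.035, -0.0], [-0.0, 0.001, -1.0]]
ft_force: [1.4, 0.8, -0.2]
opening: 0.874
finger_force: 0.0
```

```bash
python3 look.py bottle,.617,.122,.097 disc,.617,.122,.021 jar,.531,-.351,.044 tin,.603,-.135,.075 2>/dev/null; python3 st.py
```

```text
bottle {'n': 136, 'cen': array([617.3, 120.7]), 'rect': (array([617.1, 120.3]), array([29.4, 28.8]), 1.0), 'sd': array([26.7, 28.4]), 'longdir': np.float64(19.3)}
disc {'n': 525, 'cen': array([612.2, 119.8]), 'rect': (array([618.9, 122.3]), array([82. , 82.7]), 1.1), 'sd': array([76.8, 86.7]), 'longdir': np.float64(110.1)}
jar None
tin {'n': 298, 'cen': array([ 603.6, -134.8]), 'rect': (array([ 604. , -135.3]), array([44.9, 46.5]), 1.4), 'sd': array([41.2, 42.2]), 'longdir': np.float64(171.7)}
22.77 [ 546.7 -252.5  161.3] yaw -2.01 tilt [0.0005 0.0007] F [ 0.4  1.2 -0.2] 79.8 0.0
```

carry_out(
  rows=[
    [-0.008,-0.05,0,0,0,0,0.085],
    [-0.016,-0.098,0,0,0,0,0.085],
    [-0.016,-0.098,-0.03,0,0,0,0.085],
    [-0.016,-0.098,-0.07,0,0,0,0.085],
    [-0.016,-0.098,-0.1,0,0,0,0.085],
  ],
)

```text
time: 23.4
ee_pos: [0.5315, -0.3481, 0.0595]
ee_rot: [[0.031, 1.0, -0.0], [1.0, -0.031, 0.002], [0.002, -0.0, -1.0]]
ft_force: [-0.4, 0.7, 0.1]
opening: 0.923
finger_force: 0.0
```

carry_out(
  rows=[
    [0,0,-0.02,0,0,0,0.085],
    [0,0,-0.04,0,0,0,0.085],
    [0,0,-0.049,0,0,0,0.085],
    [0,0,-0.049,0,0,0,0.085],
    [0,0,-0.049,0,0,0,0.085],
  ],
)

```text
time: 24.02
ee_pos: [0.531, -0.3516, 0.0128]
ee_rot: [[0.035, 0.999, 0.001], [0.999, -0.035, -0.001], [-0.001, 0.001, -1.0]]
ft_force: [-0.4, -0.1, 0.5]
opening: 0.923
finger_force: 0.0
```

carry_out(
  rows=[
    [0,0,0,0,0,0,0.07],
    [0,0,0,0,0,0,0.06],
    [0,0,0,0,0,0,0.048],
    [0,0,0,0,0,0,0.048],
    [0,0,0,0,0,0,0.048],
  ],
)

```text
time: 24.65
ee_pos: [0.5306, -0.3511, 0.0122]
ee_rot: [[0.035, 0.999, 0.0], [0.999, -0.035, -0.0], [-0.0, 0.0, -1.0]]
ft_force: [0.6, 0.2, 2.1]
opening: 0.599
finger_force: 30.0
```

```bash
python3 st.py
```

```text
24.65 [ 530.6 -351.1   12.2] yaw -2.01 tilt [ 0.0003 -0.    ] F [0.6 0.2 2.1] 55.0 30.0
```

carry_out(
  rows=[
    [0,0,0.02,0,0,0,0.048],
    [0,0,0.05,0,0,0,0.048],
    [0,0,0.09,0,0,0,0.048],
    [0,0,0.13,0,0,0,0.048],
    [0.01,0.03,0.14,0,0,0,0.048],
  ],
)

```text
time: 25.28
ee_pos: [0.5404, -0.325, 0.1565]
ee_rot: [[0.041, 0.999, 0.005], [0.999, -0.041, -0.004], [-0.004, 0.005, -1.0]]
ft_force: [1.1, 0.8, -2.1]
opening: 0.598
finger_force: 30.0
```

carry_out(
  rows=[
    [0.01,0.05,0,0,0,0,0.048],
    [0.02,0.1,0,0,0,0,0.048],
    [0.03,0.15,0,0,0,0,0.048],
    [0.04,0.2,0,0,0,0,0.048],
    [0.05,0.25,0,0,0,0,0.048],
  ],
)

```text
time: 25.9
ee_pos: [0.5906, -0.0695, 0.1531]
ee_rot: [[0.035, 0.999, 0.001], [0.999, -0.035, 0.0], [0.0, 0.001, -1.0]]
ft_force: [0.6, -0.3, -1.7]
opening: 0.601
finger_force: 30.0
```

carry_out(
  rows=[
    [0.0125,0.05,0,0,0,0,0.048],
    [0.0185,0.0656,0,0,0,0,0.048],
    [0.0185,0.0656,-0.03,0,0,0,0.048],
    [0.0185,0.0656,-0.07,0,0,0,0.048],
    [0.0185,0.0656,-0.1,0,0,0,0.048],
  ],
)

```text
time: 26.52
ee_pos: [0.6085, -0.0065, 0.0514]
ee_rot: [[0.036, 0.999, -0.0], [0.999, -0.036, -0.001], [-0.001, -0.0, -1.0]]
ft_force: [-0.6, -0.5, -1.6]
opening: 0.6
finger_force: 30.0
```

carry_out(
  rows=[
    [0,0,-0.015,0,0,0,0.048],
    [0,0,-0.03,0,0,0,0.048],
    [0,0,-0.036,0,0,0,0.048],
    [0,0,-0.0368,0,0,0,0.048],
    [0,0,-0.0368,0,0,0,0.048],
  ],
)

```text
time: 27.15
ee_pos: [0.6095, -0.0055, 0.0159]
ee_rot: [[0.035, 0.999, 0.001], [0.999, -0.035, 0.0], [0.0, 0.001, -1.0]]
ft_force: [-0.2, -0.4, -1.7]
opening: 0.6
finger_force: 30.0
```

```bash
python3 st.py
```

```text
27.15 [609.5  -5.5  15.9] yaw -2.01 tilt [0.0012 0.0001] F [-0.2 -0.4 -1.7] 55.2 30.0
```

carry_out(
  rows=[
    [0,0,-0.0005,0,0,0,0.048],
    [0,0,-0.0005,0,0,0,0.06],
    [0,0,-0.0005,0,0,0,0.07],
    [0,0,-0.0005,0,0,0,0.075],
    [0,0,-0.0005,0,0,0,0.075],
  ],
)

```text
time: 27.78
ee_pos: [0.609, -0.0055, 0.0148]
ee_rot: [[0.035, 0.999, 0.0], [0.999, -0.035, -0.0], [-0.0, 0.0, -1.0]]
ft_force: [-0.3, -0.5, -0.3]
opening: 0.818
finger_force: 0.0
```

carry_out(
  rows=[
    [0,0,0.03,0,0,0,0.075],
    [0,0,0.08,0,0,0,0.075],
    [0,0,0.13,0,0,0,0.075],
    [-0.03,-0.025,0.14,0,0,0.1,0.075],
    [-0.07,-0.06,0.14,0,0,0.25,0.075],
  ],
)

```text
time: 28.4
ee_pos: [0.5396, -0.0654, 0.1559]
ee_rot: [[-0.22, 0.975, 0.003], [0.975, 0.22, -0.0], [-0.001, 0.003, -1.0]]
ft_force: [-0.4, -1.3, 1.1]
opening: 0.815
finger_force: 0.0
```

carry_out(
  rows=[
    [-0.03,-0.025,0,0,0,0.18,0.075],
    [-0.06,-0.05,0,0,0,0.36,0.075],
    [-0.09,-0.075,0,0,0,0.54,0.075],
    [-0.108,-0.0935,0,0,0,0.72,0.075],
    [-0.108,-0.0935,0,0,0,0.87,0.075],
  ],
)

```text
time: 29.02
ee_pos: [0.4294, -0.1606, 0.155]
ee_rot: [[-0.885, 0.466, 0.0], [0.466, 0.885, 0.0], [-0.0, 0.0, -1.0]]
ft_force: [0.1, 0.0, 0.2]
opening: 0.817
finger_force: 0.0
```

```bash
python3 look.py jar,.610,-.006,.047 bottle,.617,.122,.097 tin,.603,-.135,.075 2>/dev/null; python3 st.py
```

```text
jar {'n': 388, 'cen': array([609.7,  -6.8]), 'rect': (array([609.4,  -7.2]), array([53.8, 52.4]), 1.3), 'sd': array([48.1, 49.3]), 'longdir': np.float64(8.8)}
bottle {'n': 135, 'cen': array([617.4, 120.8]), 'rect': (array([617.1, 120.3]), array([29.4, 28.8]), 1.0), 'sd': array([26.7, 28.3]), 'longdir': np.float64(12.3)}
tin {'n': 297, 'cen': array([ 603.6, -134.8]), 'rect': (array([ 604. , -135.3]), array([44.9, 46.5]), 1.4), 'sd': array([41.2, 42.1]), 'longdir': np.float64(163.3)}
29.27 [ 431.1 -158.8  154.7] yaw 62.04 tilt [ 0.0001 -0.    ] F [ 0.3 -0.3  0.6] 75.1 0.0
```

carry_out(
  rows=[
    [0,0,-0.02,0,0,0,0.075],
    [0,0,-0.06,0,0,0,0.075],
    [0,0,-0.1,0,0,0,0.075],
    [0,0,-0.128,0,0,0,0.075],
    [0,0,-0.128,0,0,0,0.075],
  ],
)

```text
time: 29.9
ee_pos: [0.4295, -0.1584, 0.0251]
ee_rot: [[-0.884, 0.468, -0.005], [0.468, 0.884, 0.001], [0.004, -0.002, -1.0]]
ft_force: [0.6, 0.2, 0.4]
opening: 0.816
finger_force: 0.0
```

carry_out(
  rows=[
    [0,0,0,0,0,0,0.075],
    [0,0,0,0,0,0,0.055],
    [0,0,0,0,0,0,0.04],
    [0,0,0,0,0,0,0.037],
    [0,0,0,0,0,0,0.037],
  ],
)

```text
time: 30.52
ee_pos: [0.4313, -0.1589, 0.0271]
ee_rot: [[-0.884, 0.467, 0.001], [0.467, 0.884, 0.0], [-0.001, 0.0, -1.0]]
ft_force: [-0.1, -0.2, 4.6]
opening: 0.477
finger_force: 30.0
```

```bash
python3 st.py
```

```text
30.52 [ 431.3 -158.9   27.1] yaw 62.16 tilt [0.0009 0.0001] F [-0.1 -0.2  4.6] 43.8 30.0
```

Run:
```python
from h import *
from scipy.optimize import minimize
f=np.load("top1.npz"); P=f["P"].astype(np.float32)
def world(c,a,x,y):
    a=np.radians(a); return np.c_[c[0]+x*np.cos(a)-y*np.sin(a),c[1]+x*np.sin(a)+y*np.cos(a),np.full(np.size(x),3.)]/1000
def samp(c,a,x,y):
    q=proj("top",world(c,a,x.ravel(),y.ravel())).astype(np.float32)
    return cv2.remap(P.mean(2),q[:,:1],q[:,1:],cv2.INTER_LINEAR).ravel()
X,Y=np.meshgrid(np.arange(-44,40,1.),np.arange(-33,34,1.))
# template: pad 46x56 dark on white plate, blurred
T=np.where((abs(X)<23)&(abs(Y)<28),105,192.).astype(np.float32); T=cv2.GaussianBlur(T,(0,0),2.).ravel()
m=(abs(Y)<32).ravel()
def cost(p):
    s=samp(p[:2],p[2],X,Y); A=np.c_[T,np.ones_like(T)]; r=s-A@np.linalg.lstsq(A,s,rcond=None)[0]; return np.mean(np.minimum(abs(r),40)**2)
for a0 in(-15,-13,-11):
    r=minimize(cost,[508.6,324.3,a0],method="Nelder-Mead",options=dict(initial_simplex=[[508.6,324.3,a0],[512,324,a0],[508,328,a0],[509,324,a0+3]])); print(r.x.round(2),r.fun)
c,a=r.x[:2],r.x[2]; gx,gy=np.meshgrid(np.arange(-60,61,.4),np.arange(-50,51,.4)); s=samp(c,a,gx,gy).reshape(gx.shape)
s=cv2.resize(s.clip(0,255).astype(np.uint8),None,fx=2,fy=2); w=lambda x,y:(int((x+60)*5),int((y+50)*5))
cv2.rectangle(s,w(-23,-28),w(23,28),255,1); cv2.rectangle(s,w(-46,-35),w(50,35),0,1); cv2.imwrite("pics/stand.png",s)
```

```text
[509.14 324.37 -12.89] 48.446937561035156
[509.14 324.36 -12.92] 48.4549446105957
[509.13 324.38 -12.92] 48.47543716430664Traceback (most recent call last):
  File "<stdin>", line 17, in <module>
  File "<stdin>", line 8, in samp
cv2.error: OpenCV(4.12.0) /io/opencv/modules/imgproc/src/imgwarp.cpp:1713: error: (-215:Assertion failed) dst.cols < SHRT_MAX && dst.rows < SHRT_MAX && src.cols < SHRT_MAX && src.rows < SHRT_MAX in function 'remap'
```

carry_out(
  rows=[
    [0,0,0.02,0,0,0,0.037],
    [0,0,0.06,0,0,0,0.037],
    [0,0,0.1,0,0,0,0.037],
    [0.005,0.03,0.11,0,0,0,0.037],
    [0.01,0.07,0.11,0,0,0.05,0.037],
  ],
)

```text
time: 31.15
ee_pos: [0.4417, -0.0889, 0.1379]
ee_rot: [[-0.906, 0.423, 0.003], [0.423, 0.906, -0.0], [-0.003, 0.001, -1.0]]
ft_force: [0.4, -1.1, -0.9]
opening: 0.479
finger_force: 30.0
```

carry_out(
  rows=[
    [0.008,0.05,0,0,0,0.05,0.037],
    [0.016,0.1,0,0,0,0.1,0.037],
    [0.024,0.15,0,0,0,0.15,0.037],
    [0.032,0.2,0,0,0,0.212,0.037],
    [0.04,0.25,0,0,0,0.212,0.037],
  ],
)

```text
time: 31.78
ee_pos: [0.4808, 0.1625, 0.1366]
ee_rot: [[-0.975, 0.222, -0.0], [0.222, 0.975, -0.0], [0.0, -0.0, -1.0]]
ft_force: [0.2, -0.8, -1.0]
opening: 0.476
finger_force: 30.0
```

carry_out(
  rows=[
    [0.008,0.05,0,0,0,0,0.037],
    [0.016,0.1,0,0,0,0,0.037],
    [0.024,0.145,0,0,0,0,0.037],
    [0.027,0.164,0,0,0,0,0.037],
    [0.027,0.164,-0.02,0,0,0,0.037],
  ],
)

```text
time: 32.4
ee_pos: [0.5086, 0.3266, 0.1174]
ee_rot: [[-0.975, 0.22, 0.002], [0.22, 0.975, 0.002], [-0.002, 0.002, -1.0]]
ft_force: [-0.1, -0.8, -0.2]
opening: 0.477
finger_force: 30.0
```

carry_out(
  rows=[
    [0,0,-0.02,0,0,0,0.037],
    [0,0,-0.05,0,0,0,0.037],
    [0,0,-0.072,0,0,0,0.037],
    [0,0,-0.072,0,0,0,0.037],
    [0,0,-0.072,0,0,0,0.037],
  ],
)

```text
time: 33.02
ee_pos: [0.5086, 0.3245, 0.0454]
ee_rot: [[-0.975, 0.223, 0.001], [0.223, 0.975, 0.0], [-0.001, 0.0, -1.0]]
ft_force: [1.0, 0.1, -0.6]
opening: 0.481
finger_force: 30.0
```

```bash
python3 st.py
```

```text
33.02 [508.6 324.5  45.4] yaw 77.11 tilt [0.0007 0.0001] F [ 1.   0.1 -0.6] 44.2 30.0
```

carry_out(
  rows=[
    [0,0,-0.006,0,0,0,0.037],
    [0,0,-0.011,0,0,0,0.037],
    [0,0,-0.0145,0,0,0,0.037],
    [0,0,-0.0145,0,0,0,0.037],
    [0,0,-0.0145,0,0,0,0.037],
  ],
)

```text
time: 33.65
ee_pos: [0.508, 0.3251, 0.0302]
ee_rot: [[-0.975, 0.222, 0.0], [0.222, 0.975, 0.0], [-0.0, 0.0, -1.0]]
ft_force: [0.4, -0.1, -0.1]
opening: 0.476
finger_force: 30.0
```

```bash
python3 st.py
```

```text
33.65 [508.  325.1  30.2] yaw 77.18 tilt [0.0002 0.0001] F [ 0.4 -0.1 -0.1] 43.7 30.0
```

Touching or within a fraction of a mm; lower 0.3 mm, release, retreat and look.

carry_out(
  rows=[
    [0,0,-0.0004,0,0,0,0.037],
    [0,0,-0.0004,0,0,0,0.05],
    [0,0,-0.0004,0,0,0,0.06],
    [0,0,-0.0004,0,0,0,0.068],
    [0,0,-0.0004,0,0,0,0.068],
  ],
)

```text
time: 34.28
ee_pos: [0.5079, 0.325, 0.0297]
ee_rot: [[-0.975, 0.222, -0.0], [0.222, 0.975, -0.0], [0.0, -0.0, -1.0]]
ft_force: [-0.5, -1.0, 0.9]
opening: 0.74
finger_force: 0.0
```

carry_out(
  rows=[
    [0,0,0.03,0,0,0,0.068],
    [0,0,0.08,0,0,0,0.068],
    [0,0,0.13,0,0,0,0.068],
    [-0.02,0.04,0.15,0,0,0,0.068],
    [-0.05,0.08,0.15,0,0,0,0.068],
  ],
)

```text
time: 34.9
ee_pos: [0.4594, 0.4063, 0.1825]
ee_rot: [[-0.974, 0.225, 0.004], [0.225, 0.974, 0.004], [-0.003, 0.004, -1.0]]
ft_force: [0.1, 0.7, 0.3]
opening: 0.741
finger_force: 0.0
```

carry_out(
  rows=[
    [-0.05,0.04,0,0,0,0,0.068],
    [-0.1,0.08,0,0,0,0,0.068],
    [-0.15,0.12,0,0,0,0,0.068],
    [-0.2,0.16,0,0,0,0,0.068],
    [-0.23,0.2,0,0,0,0,0.068],
  ],
)

```text
time: 35.52
ee_pos: [0.2253, 0.6061, 0.18]
ee_rot: [[-0.975, 0.221, -0.001], [0.221, 0.975, 0.0], [0.001, -0.0, -1.0]]
ft_force: [0.6, 0.9, -0.2]
opening: 0.74
finger_force: 0.0
```

```bash
python3 look.py slim,.508,.325,.075 jar,.610,-.006,.047 bottle,.617,.122,.097 tin,.603,-.135,.075 dish,.464,.006,.02 2>/dev/null; python3 st.py
python3 - <<'E'
from h import *
p=cv2.imread("pics/last.png"); q,_=imaging.read_camera("side")
a=cv2.resize(p[130:250,100:340],(800,400),interpolation=cv2.INTER_CUBIC); b=cv2.resize(q[100:240,150:390],(800,467),interpolation=cv2.INTER_CUBIC)
cv2.imwrite("pics/v5.png",a);cv2.imwrite("pics/v6.png",b)
# expected outline of the slim carton on the pad, for comparison
E
```

```text
slim {'n': 221, 'cen': array([507.3, 321.8]), 'rect': (array([507.2, 321.9]), array([46.2, 28.6]), 77.4), 'sd': array([28.8, 46.2]), 'longdir': np.float64(76.3)}
jar {'n': 388, 'cen': array([609.7,  -6.8]), 'rect': (array([609.4,  -7.2]), array([53.8, 52.4]), 1.3), 'sd': array([48.1, 49.3]), 'longdir': np.float64(8.8)}
bottle {'n': 136, 'cen': array([617.4, 120.7]), 'rect': (array([617.2, 120.3]), array([29.7, 28.5]), 2.3), 'sd': array([26.9, 28.3]), 'longdir': np.float64(19.3)}
tin {'n': 297, 'cen': array([ 603.6, -134.8]), 'rect': (array([ 604. , -135.3]), array([44.9, 46.5]), 1.4), 'sd': array([41.2, 42.1]), 'longdir': np.float64(163.3)}
dish {'n': 378, 'cen': array([465.3,   6.1]), 'rect': (array([464.4,   6.1]), array([76.3, 76.2]), 46.3), 'sd': array([83. , 84.2]), 'longdir': np.float64(170.7)}
35.77 [228.6 604.3 179.4] yaw 77.15 tilt [ 0.0006 -0.0011] F [ 0.  -0.5 -1.5] 67.8 0.0
```

View pics/v5.png

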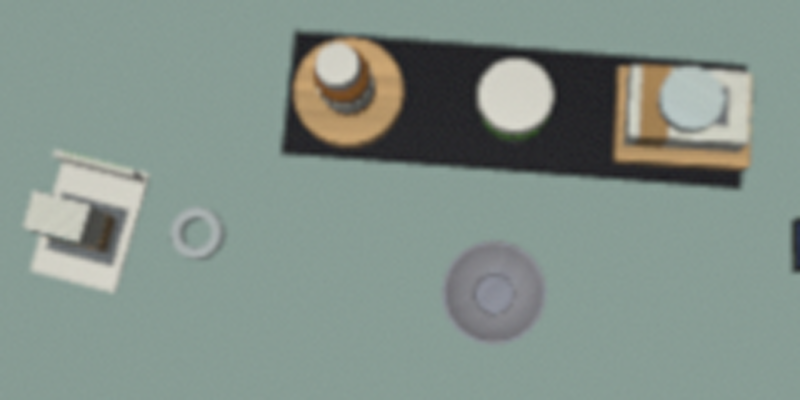

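View pics/v6.png

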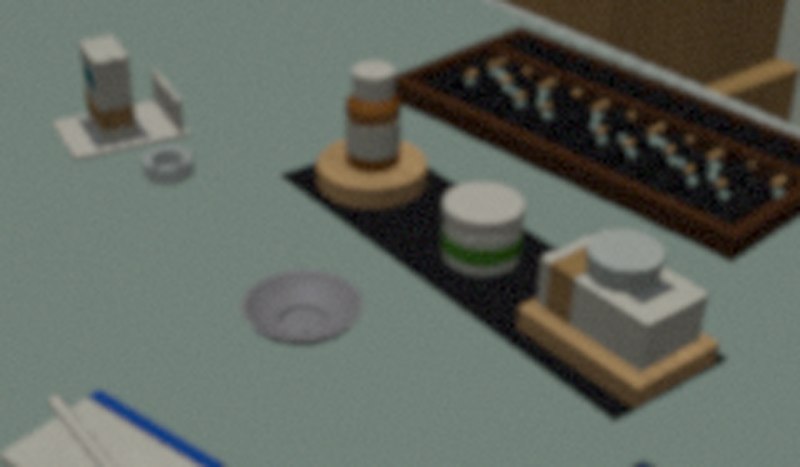

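```bash
cat > slimchk.py <<'E'
from meas import *
from scipy.optimize import minimize
def W(c,a,x,y,z):
    a=np.radians(a); return np.c_[c[0]+x*np.cos(a)-y*np.sin(a),c[1]+x*np.sin(a)+y*np.cos(a),np.full(np.size(x),z)]/1000
X,Y=np.meshgrid(np.arange(-44,40,1.),np.arange(-33,34,1.))
T=np.where((abs(X)<23)&(abs(Y)<28),105,192.).astype(np.float32); T=cv2.GaussianBlur(T,(0,0),2.).ravel()
out=[]
for n in("top","side"):
    P=np.load(n+"1.npz")["P"].astype(np.float32).mean(2)
    def cost(p):
        q=proj(n,W(p[:2],p[2],X.ravel(),Y.ravel(),3.)).astype(np.float32); s=cv2.remap(P,q[:,:1],q[:,1:],cv2.INTER_LINEAR).ravel()
        A=np.c_[T,np.ones_like(T)]; r=s-A@np.linalg.lstsq(A,s,rcond=None)[0]; return np.mean(np.minimum(abs(r),40)**2)
    r=minimize(cost,[509,324.4,-13],method="Nelder-Mead",options=dict(initial_simplex=[[509,324,-13],[513,324,-13],[508,328,-13],[509,324,-10]])).x
    print(n,r.round(1))
    N,_=heights(n); u0,v0=proj(n,W(r[:2],r[2],np.array([0.]),np.array([0.]),30.))[0].round().astype(int)
    k=10; h=19; c=N[v0-h:v0+h,u0-h:u0+h].astype(np.uint8); c=cv2.resize(c,None,fx=k,fy=k,interpolation=cv2.INTER_CUBIC)
    def box(z,hx,hy,col):
        q=proj(n,W(r[:2],r[2],np.array([-hx,hx,hx,-hx]),np.array([-hy,-hy,hy,hy]),z)); q=((q-[u0-h,v0-h]+.5)*k).astype(np.int32); cv2.polylines(c,[q],True,col,1)
    box(3.,23,28,(0,0,255)); box(3.,14,22,(0,255,255)); box(75.,14,22,(0,255,0)); out.append(c)
cv2.imwrite("pics/v7.png",np.hstack(out))
E
python3 slimchk.py
```

```text
top [509.2 324.4 -13. ]
side [510.1 328.6 -13.5]
```

View pics/v7.png

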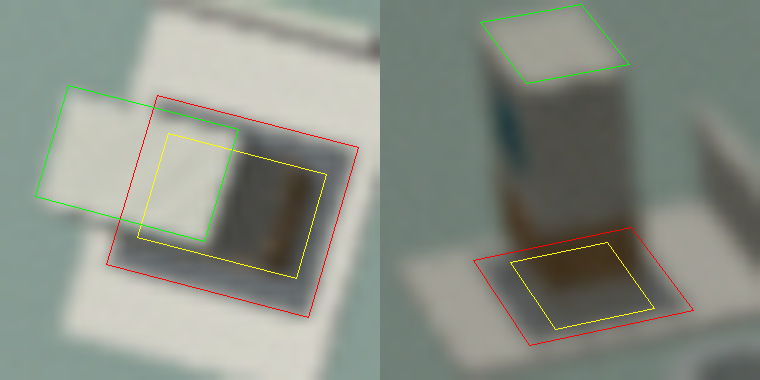

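```bash
python3 -c "
from workcell import arm
print(arm.sign_off())"
```

```text
the job is handed in; nothing more can be done
None
```

The counter display is set up in the order asked and handed in at about 36 s; everything measured about 1–3 mm from centre (slim carton the furthest, 2–3 mm in the top view), and the coin dish was not moved.

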